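Make up two cannoli tool sets

TASK

Make up the two cannoli tool sets in their white moulded trays: the large tray takes the large cutter, the long tube and the wide nozzle; the small tray, which already has the small cutter in it, takes the short tube and the narrow nozzle. Set each one fully down in the recess made for it, cutter and nozzles upright as they stand now, and let go of it. Leave the small cutter in its recess and do not push the ramekin away or tip it over.

Things in the scene. Friction and masses are not known exactly. Their poses are not given: they have to be found in the camera images.
- tray_large: Larger white moulded tray, fixed, 186 x 172 mm (x by y, plus 6 mm lip), 14 mm thick, flat on the table. Recesses 8 mm deep, their grey-lined floors 6 mm above the table. Origin: centre of underside; z up. Recess centres in tray x, y (mm): (-35, -28) round, 96 across, for the large cutter; (0, 58) oblong, 142 along x by 36 along y, for the long tube; (59, -52) round, 48 across, for the wide nozzle.
- tray_small: Smaller white moulded tray, fixed, 142 x 140 mm (x by y, plus 6 mm lip), 14 mm thick, flat on the table. Recesses 8 mm deep, their grey-lined floors 6 mm above the table. Origin: centre of underside; z up. Recess centres in tray x, y (mm): (-26, -25) round, 72 across, holding the small cutter; (0, 45) oblong, 102 along x by 30 along y, for the short tube; (43, -42) round, 36 across, for the narrow nozzle.
- cutter_large: Round dough cutter standing on its edge: open steel band 84 mm across outside, 28 mm high, over it a wire bail with a level wooden grip across the middle, 16 mm thick, 60 mm long, its centre line 45 mm above the band's lower edge. Origin: ring centre at the lower edge; z up; x along the wooden grip. Stands in the open among the stock.
- cutter_small: Round dough cutter standing on its edge: open steel band 60 mm across outside, 28 mm high, over it a wire bail with a level wooden grip across the middle, 16 mm thick, 36 mm long, its centre line 45 mm above the band's lower edge. Origin: ring centre at the lower edge; z up; x along the wooden grip. Stands from the start in its recess of the small tray and stays there.
- tube_long: Straight steel cannoli tube (baking form), lying: 130 mm long, 24 mm in diameter, flattened seam 10 mm wide underneath, so it does not roll by itself. Origin: on the axis at mid-length, 12 mm above what it lies on; x along the tube; z up. The longer, thicker of two tubes (not the tapering horn mould that lies further off).
- tube_short: Straight steel cannoli tube (baking form), lying: 90 mm long, 18 mm in diameter, flattened seam 8 mm wide underneath, so it does not roll by itself. Origin: on the axis at mid-length, 9 mm above what it lies on; x along the tube; z up. The shorter, thinner of two tubes.
- nozzle_wide: Plain steel piping nozzle standing tip up, 52 mm high in all: below, a straight round collar 36 mm across and 14 mm high, then a cone narrowing to 16 mm at the open tip. Origin: centre of the underside; z up. The larger of two nozzles.
- nozzle_narrow: Plain steel piping nozzle standing tip up, 38 mm high in all: below, a straight round collar 24 mm across and 12 mm high, then a cone narrowing to 7 mm at the open tip. Origin: centre of the underside; z up. The smaller of two nozzles.
- ramekin: Small white ceramic dish standing among the stock, 76 mm across at the rim, 42 mm high, empty and loose; not part of either set. Origin: centre of its underside; z up.

How it is judged (in metres and radians):
At the end, for the whole second after the job is handed in: All five things, and the small cutter as before, rest released on the floor of their own recess (under 3 mm above it), within 10 mm of its centre along tray x and y; cutters and nozzles upright within 0.12 rad; ramekin upright within 30 mm of its start (x of cutter_large in the frame of tray_large between -0.045 and -0.025 m and y of cutter_large in the frame of tray_large between -0.038 and -0.018 m and z of cutter_large in the frame of tray_large between 0.003 and 0.009 m and linear speed of each of cutter_large, tube_long, nozzle_wide, tube_short, nozzle_narrow, cutter_small below 0.02 m/s and angle between each of cutter_large, nozzle_wide, nozzle_narrow, cutter_small's own z axis and vertical below 0.12 rad and x of tube_long in the frame of tray_large between -0.01 and 0.01 m and y of tube_long in the frame of tray_large between 0.048 and 0.068 m and z of tube_long in the frame of tray_large between 0.015 and 0.021 m and x of nozzle_wide in the frame of tray_large between 0.049 and 0.069 m and y of nozzle_wide in the frame of tray_large between -0.062 and -0.042 m and z of nozzle_wide in the frame of tray_large between 0.003 and 0.009 m and x of tube_short in the frame of tray_small between -0.01 and 0.01 m and y of tube_short in the frame of tray_small between 0.035 and 0.055 m and z of tube_short in the frame of tray_small between 0.012 and 0.018 m and x of nozzle_narrow in the frame of tray_small between 0.033 and 0.053 m and y of nozzle_narrow in the frame of tray_small between -0.052 and -0.032 m and z of nozzle_narrow in the frame of tray_small between 0.003 and 0.009 m and x of cutter_small in the frame of tray_small between -0.036 and -0.016 m and y of cutter_small in the frame of tray_small between -0.035 and -0.015 m and z of cutter_small in the frame of tray_small between 0.003 and 0.009 m and distance of ramekin from where it was at the start of the episode below 0.03 m and angle between ramekin's own z axis and vertical below 0.3 rad); the robot touches nothing.
It fails at once if the ramekin is pushed more than 30 mm away or tipped over (distance of ramekin from where it was at the start of the episode above 0.03 m or angle between ramekin's own z axis and vertical above 0.5 rad).
It fails at once if the small cutter is taken or knocked out of its recess (distance of cutter_small from where it was at the start of the episode above 0.03 m or angle between cutter_small's own z axis and vertical above 0.5 rad).
It also fails if it takes over 128 s, if anything falls off the work surface, if the arm or the gripper's body presses on something with over 40 N, if the wrist force passes 120 N, or if a joint passes its speed limit or range.

ROBOT

A 6-joint arm with a two-finger parallel gripper is mounted at the origin on the work surface. World frame = base frame: x ahead of the robot, y to its left, z up, the work surface at z = 0. Lengths are in mm, angles in rad, forces in N, time in s.
With the tool pointing down it reaches from about 275 to 825 mm from the base axis. Payload 4.9 kg.
Tool frame: the origin (TCP) lies at the very end of the fingers, on their centre line; the grasp point (between the pads) lies 19 mm behind it; z points along the fingers, y is the line along which they close (so a half turn about z gives the same grasp; the last joint's range is limited). The gripper opens to 85 mm and grips with 20 to 120 N. Pads are 22 mm wide; open, the fingers measure 114 mm over their backs; the gripper's body (76 mm by 85 mm) begins 54 mm behind the grasp point. The pads swing forward as they close: fully open they stand 13 mm farther back than shut.
Start: joints at [1.184, 0.326, -0.193, 1.052, 0, 1.437], TCP at [137.557, 532.538, 231.281] pointing down, gripper open.
Joint ranges: [-2.65, 2.65], [-0.97, 1.79], [-1.3, 1.35], [-1.93, 2.1], [-1.47, 1.37], [-3.14, 3.14]. Speed limits (rad/s): [2.57, 2.57, 3.14, 3.14, 3.14, 3.14].

INTERFACE

Orientations are given as [roll, pitch, yaw] about the fixed x, y, z axes, in that order (R = Rz(yaw) Ry(pitch) Rx(roll)).
In Python, from bench import bot, solve_ik, imaging gives the robot as it stands. Calls block until the motion is done:
- bot.move_ptp(position, orientation): joint-space move of the TCP to a pose.
- bot.movel(position, rot=None, max_speed=150, threshold=None): straight line of the TCP; rot=None keeps the orientation; max_speed is the mean speed in mm/s. With threshold (N) it stops when the force on the tool has changed by that much, and returns True; else False.
- bot.move_j(angles): joint-space move.
- bot.grip(opening, effort=None): opening from 0.0 (shut) to 1.0 (fully open); effort is the grip in N (None keeps the last); returns when the fingers have stopped.
- bot.dwell(seconds).
- solve_ik(position, orientation): joint angles nearest the present ones, or None.
- bot.get_state(): the state.
- imaging.capture(name): name is "scene" or "top"; returns the picture (400x640x3 uint8, blue, green, red); there is no depth.
- imaging.camera_model(name): a dict with "K" (3x3 intrinsics, pixels), "k1" (the pictures are not rectified: a ray, as slopes to the right and down, at radius r is drawn at 1 + k1 r^2 times it, then the intrinsics apply), "position" and "rotation" of the camera in the world. Camera axes: x right, y up, looking along -z (the intrinsics and any distortion apply to the point x, -y, -z); pixel columns grow to the right and rows downward; lengths in mm; the calibration is good to about 2 mm. A picture is of the moment at which its call begins. camera_model takes no time and is no camera call.
A pose or a line that the arm cannot do raises bot.IKError and nothing moves.
- bot.sign_off(): hands the job in; it is judged then, once.
The state is a dict: "t": time; "qpos": joint angles; "joint_velocities": joint speeds; "effort": joint torques, N m; "tcp_pos": TCP position; "orientation": TCP orientation; "contact_force": force on the tool from outside, world axes, zero at the start; "wrist_torque": the same for the moment, N m; "opening": opening from 0.0 (shut) to 1.0 (fully open); "gripper_force": force on a finger pad.
Only numpy, scipy, OpenCV 4.12 (cv2) and the standard library are available. Lean on these libraries where they do the work, as an engineer would, in place of code of your own. Each camera call takes 0.05 s, during which the arm holds its last target. There are 200 camera calls.

## Working session

There is one attempt and no reset: what is moved stays moved. The work goes in short steps, each a Python script; the robot and the scene stay as the last script left them, time stands still between calls to the robot, and variables do not carry over. Pictures are saved under pics/ and viewed, at most 14 in all, crops included, and the job is handed in when it is done.

```bash
ls; mkdir -p pics
python3 - <<'E'
from bench import bot, imaging
import cv2
for n in("scene","top"):
    im=imaging.capture(n); cv2.imwrite(f"pics/{n}0.png",im)
    m=imaging.camera_model(n); print(n,m)
print(bot.get_state())
E
```

```text
pics
scene {'K': array([[415.22279598,   0.        , 327.17563174],
       [  0.        , 415.22279598, 197.52829242],
       [  0.        ,   0.        ,   1.        ]]), 'k1': -0.047594831333113694, 'position': array([902.79310727, 580.2182353 , 567.5199151 ]), 'rotation': array([ 0.90436433, -0.01175627,  2.6457079 ])}
top {'K': array([[493.82696152,   0.        , 323.73610761],
       [  0.        , 493.82696152, 203.21386144],
       [  0.        ,   0.        ,   1.        ]]), 'k1': 0.019910330780407767, 'position': array([ 367.22965505,   -1.4155769 , 1051.49953662]), 'rotation': array([ 0.19181346, -0.011657  , -1.54384156])}
{'t': 0.1, 'qpos': array([ 1.18378815e+00,  3.26890190e-01, -1.93474259e-01,  1.05201350e+00,
        2.85624700e-05,  1.43656284e+00]), 'joint_velocities': array([ 0.00037531, -0.0012808 ,  0.00138923,  0.00077889, -0.00077964,
       -0.00051212]), 'effort': array([ 1.11754649e-03, -4.44239724e+01,  2.63037837e+01,  7.91044906e-03,
       -5.85919247e-05,  1.08002328e-05]), 'tcp_pos': array([137.34996816, 532.03539737, 230.57267633]), 'orientation': array([-3.14002908e+00, -2.39974983e-04,  2.88881775e+00]), 'contact_force': array([-0.32624531, -0.10663531,  0.26715483]), 'wrist_torque': array([-0.02513573,  0.01432965,  0.0065892 ]), 'gripper_force': 0.0, 'opening': 0.9979108838916931}
```

View pics/scene0.png

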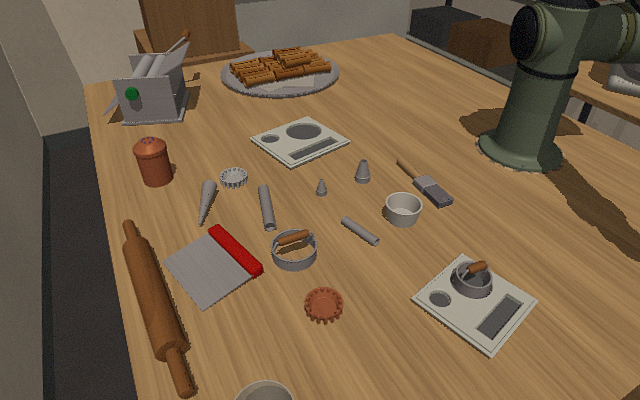

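View pics/top0.png

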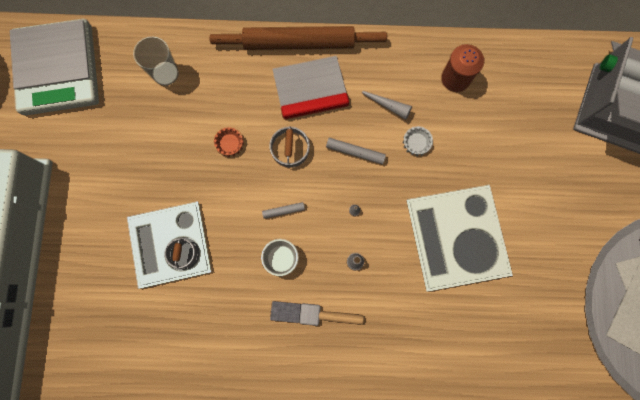

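The views show everything; in the top image: large tray (460,238), small tray (170,245), cutter (290,147), long tube (357,151), short tube (284,210), narrow nozzle (355,210), wide nozzle (356,262), ramekin (280,258).

```bash
cat > h.py <<'E'
import numpy as np, cv2
from scipy.spatial.transform import Rotation as R
from bench import bot, solve_ik, imaging
M={n:imaging.camera_model(n) for n in("scene","top")}
def ray(n,px):
    m=M[n];K=m["K"];d=np.array([m["k1"],0,0,0,0.])
    u=cv2.undistortPoints(np.array(px,float).reshape(-1,1,2),K,d).reshape(-1,2)
    v=np.c_[u[:,0],-u[:,1],-np.ones(len(u))]
    return m["position"],R.from_euler("xyz",m["rotation"]).apply(v)
def plane(n,px,z):
    p,v=ray(n,px); return (p+v*((z-p[2])/v[:,2])[:,None])[:,:2]
def proj(n,P):
    m=M[n];c=R.from_euler("xyz",m["rotation"]).inv().apply(np.atleast_2d(P)-m["position"])
    s=np.c_[c[:,0],-c[:,1]]/-c[:,2:]; s*=1+m["k1"]*(s**2).sum(1,keepdims=True)
    return s@m["K"][:2,:2].T+m["K"][:2,2]
def blobs(im,mask,roi,amin=30):
    x0,y0,x1,y1=roi; k=np.zeros_like(mask);k[y0:y1,x0:x1]=mask[y0:y1,x0:x1]
    cs,h=cv2.findContours(k,cv2.RETR_CCOMP,cv2.CHAIN_APPROX_NONE)
    return [(c,hh[3]>=0) for c,hh in zip(cs,h[0]) if cv2.contourArea(c)>amin] if h is not None else []
E
cat > meas.py <<'E'
from h import *
im=cv2.imread("pics/top0.png"); hsv=cv2.cvtColor(im,cv2.COLOR_BGR2HSV)
st=((hsv[...,1]<75)*255).astype(np.uint8)
vis=im.copy()
def rect(c,z):
    (cx,cy),(w,h),a=cv2.minAreaRect(plane("top",c.reshape(-1,2),z).astype(np.float32))
    if w<h: w,h,a=h,w,a+90
    return np.round([cx,cy,w,h,(a+90)%180-90],1)
for name,roi,z in[("tubeL",(322,132,392,170),12),("tubeS",(256,198,310,222),9),("cutter",(268,125,314,170),28),
  ("nozN",(342,198,368,222),9),("nozW",(342,248,372,276),12),("ram",(255,235,304,282),42)]:
    for c,hole in blobs(im,st,roi):
        w=plane("top",c.reshape(-1,2),z).astype(np.float32)
        (x,y),r=cv2.minEnclosingCircle(w); print(name,hole,"circ",round(x,1),round(y,1),round(2*r,1),"rect",rect(c,z))
        cv2.drawContours(vis,[c],-1,(0,255,0) if not hole else (255,0,0),1)
wh=((hsv[...,1]<75)&(hsv[...,2]>150)).astype(np.uint8)*255
for name,roi in[("trayL",(395,175,525,300)),("trayS",(118,192,220,298))]:
    for c,hole in blobs(im,wh,roi,80):
        w=plane("top",c.reshape(-1,2),6 if hole else 14).astype(np.float32)
        print(name,hole,rect(c,6 if hole else 14),np.round(cv2.minEnclosingCircle(w)[0],1))
        cv2.drawContours(vis,[c],-1,(0,255,0) if not hole else (255,0,0),1)
g=((hsv[...,0]<14)&(hsv[...,1]>120)).astype(np.uint8)*255
for c,hole in blobs(im,g,(278,120,302,170),15): print("grip",rect(c,45));cv2.drawContours(vis,[c],-1,(0,0,255),1)
cv2.imwrite("pics/vis0.png",cv2.resize(vis[110:310,110:530],None,fx=1.9,fy=1.9,interpolation=cv2.INTER_NEAREST))
E
python3 meas.py
```

```text
tubeL False circ 688.3 -74.2 131.3 rect [688.8 -74.5 131.   23.5  74.5]
tubeS False circ 552.6 78.7 90.6 rect [552.7  78.7  90.4  16.6 -76. ]
cutter False circ 688.6 69.2 90.3 rect [689.   69.3  87.6  84.3   1.8]
cutter True circ 690.4 69.7 81.5 rect [687.9  69.3  75.9  73.4 -44.4]
nozN False circ 557.4 -73.6 22.8 rect [557.1 -74.5  21.9  19.3   1. ]
nozW False circ 447.9 -77.3 35.4 rect [447.4 -77.5  33.8  32.8  46.3]
nozW True circ 451.1 -80.1 16.1 rect [451.1 -80.1  14.8  14.6 -88.4]
ram False circ 449.7 79.4 76.4 rect [449.6  79.2  75.4  73.1 -88.4]
trayL False [ 505.6 -294.8  197.8  184.4   12. ] [ 505.2 -295.1]
trayL True [ 478.3 -331.5   97.5   97.5  -45.4] [ 478.1 -332.1]
trayL True [ 495.1 -239.6  146.1   40.2   11.9] [ 495.1 -239.2]
trayL True [ 576.3 -335.8   49.4   49.3  -44.7] [ 575.6 -336. ]
trayS False [472.8 315.8 154.3 151.7  14.6] [473.1 315.5]
trayS True [453.8 286.5  76.3  73.5  48.2] [453.4 286. ]
trayS True [462.2 362.4 107.5  34.8  14.4] [462.1 362.6]
trayS True [525.5 288.8  37.5  35.4  47.7] [526.5 288.8]
grip [693.4  70.6  57.7  14.9   2.2]
```

View pics/vis0.png

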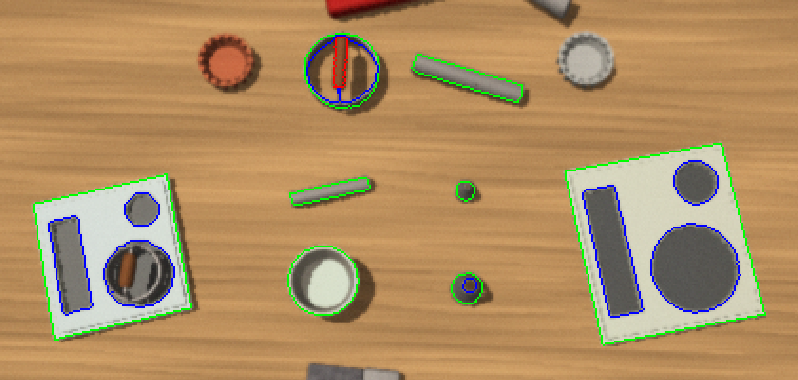

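The overlay contours match all objects and trays well (tray yaws are about 12° and 14.5°). I'll start with the narrow nozzle.

```bash
cat >> h.py <<'E'
T={"L":(506.2,-296.0,np.radians(12)),"S":(473.3,317.0,np.radians(14.5))}
def tray(k,x,y):
    cx,cy,a=T[k]; return cx+x*np.cos(a)-y*np.sin(a), cy+x*np.sin(a)+y*np.cos(a)
def go(x,y,z,yaw):
    best=None
    for k in(-2,-1,0,1,2):
        q=solve_ik([x,y,z],[np.pi,0,yaw+k*np.pi])
        if q is not None and (best is None or abs(q[5]-bot.get_state()["qpos"][5])<best[0]): best=(abs(q[5]-bot.get_state()["qpos"][5]),q,yaw+k*np.pi)
    bot.move_ptp([x,y,z],[np.pi,0,best[2]]); return best[2]
def down(x,y,z,speed=60,thr=None,over=0):
    s=bot.get_state()["tcp_pos"]; 
    hit=bot.movel([x,y,z+over],max_speed=speed,threshold=thr)
    e=np.array([x,y,z+over])-bot.get_state()["tcp_pos"]
    return hit,np.round(e,1)
def rep(tag):
    s=bot.get_state(); print(tag,"t%.1f"%s["t"],np.round(s["tcp_pos"],1),"open %.3f F %.1f"%(s["opening"],s["gripper_force"]),"cf",np.round(s["contact_force"],1))
def pick(x,y,z,yaw,op,hi=90,eff=60):
    go(x,y,z+hi,yaw); bot.grip(op)
    print(down(x,y,z,100,15)); bot.grip(0,eff); rep("picked")
    bot.movel([x,y,z+hi],max_speed=200); rep("lifted")
def place(x,y,z,yaw,op,hi=90,thr=8):
    go(x,y,z+hi,yaw); 
    e=np.array([x,y,z+hi])-bot.get_state()["tcp_pos"]; print("err",np.round(e,1))
    print(down(x,y,z+8,120)); print(down(x,y,z,25,thr)); rep("down")
    bot.grip(op); rep("open"); bot.movel([x,y,z+hi],max_speed=200); rep("up")
E
python3 - <<'E'
from h import *
pick(557.2,-74,8,0.0,0.55)
cv2.imwrite("pics/a.png",imaging.capture("scene"))
x,y=tray("S",43,-42); print(x,y)
go(x,y,120,0.0); rep("over")
cv2.imwrite("pics/b.png",imaging.capture("scene")[180:400,360:640].repeat(2,0).repeat(2,1))
E
```

```text
(False, array([-0.6,  0.2, -0.6]))
picked t4.7 [557.9 -74.1   9.1] open 0.225 F 58.5 cf [-0.7  0.3  5.3]
lifted t5.3 [556.9 -73.9  97.6] open 0.223 F 58.7 cf [-0.4  0.1 -1.1]
525.4463087065452 287.1041392784605
over t7.5 [525.5 286.7 119.7] open 0.225 F 58.7 cf [0.6 0.4 0.4]
```

View pics/b.png

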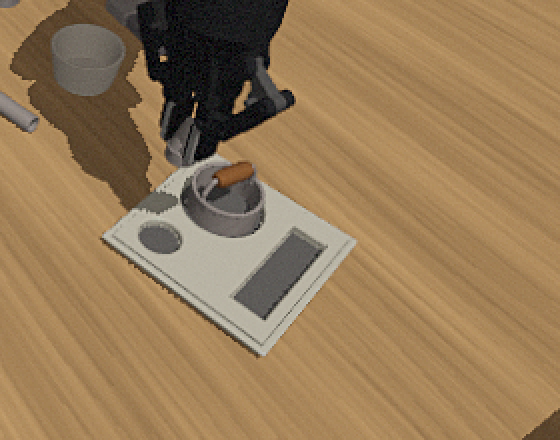

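The nozzle is in the gripper at about (180,150) in the crop, but it may be tilted, and the opening of 0.225 is less than I expected. I'll zoom in.

Run:
```python
from h import *
im=imaging.capture("scene"); c=im[220:310,415:515]
c2=imaging.capture("top")
p=proj("top",[525,287,120])[0].astype(int);print(p)
d=c2[p[1]-45:p[1]+45,p[0]-50:p[0]+50]
cv2.imwrite("pics/c.png",cv2.resize(np.hstack([c,d]),None,fx=4,fy=4,interpolation=cv2.INTER_CUBIC))
```

```text
[168 210]
```

View pics/c.png

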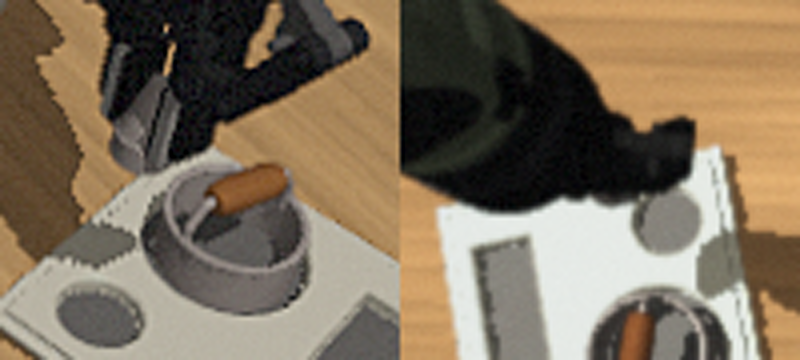

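The zoom shows the nozzle between the pads with its collar at about (128,150). I'll check that against where an upright nozzle should project.

Run:
```python
from h import *
P=[[525.5,286.7,z] for z in(119.7,110.7,122.7,150,200)]
th=np.linspace(0,2*np.pi,60)
q=(proj("scene",P)-[415,220])*4; print(q.round())
im=cv2.imread("pics/c.png")[:,:400]; im=cv2.resize(im,None,fx=1.5,fy=1.5)
for r,z in((12,110.7),(12,122.7),(3.5,148.7)):
    c=np.c_[525.5+r*np.cos(th),286.7+r*np.sin(th),0*th+z]
    cv2.polylines(im,[((proj("scene",c)-[415,220])*6).astype(np.int32)],True,(0,255,0),1)
cv2.imwrite("pics/d.png",im)
```

```text
[[145. 131.]
 [140. 148.]
 [147. 125.]
 [161.  73.]
 [191. -32.]]
```

View pics/d.png

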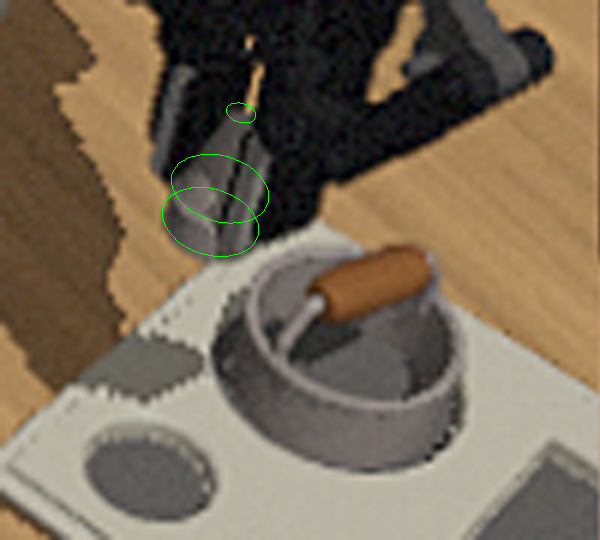

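The nozzle is upright and matches the projected outline, so I'll place it. Then the short tube.

Run:
```python
from h import *
x,y=tray("S",43,-42)
place(x,y,15,0.0,0.5)
a=np.radians(-76)
pick(552.6,78.7,6,a,0.5)
x,y=tray("S",0,45)
go(x,y,110,T["S"][2]); rep("over")
im=imaging.capture("scene"); c=im[200:360,400:560]
im2=im.copy()
cv2.imwrite("pics/e.png",cv2.resize(c,None,fx=3.5,fy=3.5,interpolation=cv2.INTER_CUBIC))
```

```text
err [0.9 0.6 0.9]
(False, array([-0.6, -0.3, -0.7]))
(False, array([-0.3, -0.1, -0.2]))
down t9.2 [525.7 287.2  15.2] open 0.223 F 58.8 cf [-0.1  0.5  1.6]
open t9.5 [525.3 287.   14.9] open 0.499 F 0.0 cf [0.3 0.1 0.2]
up t10.1 [525.1 287.  104.5] open 0.501 F 0.0 cf [-0.1 -0.4 -0. ]
(False, array([-0.6, -0. , -0.5]))
picked t12.6 [553.3  78.7   6.9] open 0.181 F 58.8 cf [-1.6  0.9  6.2]
lifted t13.2 [552.1  78.7  95.4] open 0.182 F 58.6 cf [-1.1  0.2 -0.7]
over t14.4 [461.9 359.7 109. ] open 0.179 F 58.6 cf [ 0.8 -0.1 -1. ]
```

View pics/e.png

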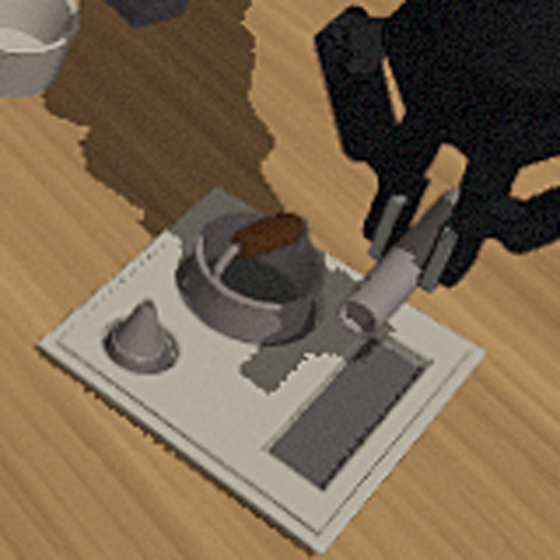

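The narrow nozzle is seated at about (140,340) in the crop, and the tube is held in line with its recess. I'll place the tube, then do the wide nozzle.

Run:
```python
from h import *
x,y=tray("S",0,45)
place(x,y,15,T["S"][2],0.45)
pick(447.6,-77.4,9,0.0,0.7)
x,y=tray("L",59,-52)
cv2.imwrite("pics/f1.png",imaging.capture("top"))
place(x,y,16,T["L"][2],0.65)
pick(688.6,-74.4,7.5,np.radians(74.5),0.55)
x,y=tray("L",0,58)
go(x,y,110,T["L"][2]); rep("over")
a=cv2.resize(imaging.capture("scene")[80:240,200:400],(500,400),interpolation=cv2.INTER_CUBIC)
b=cv2.resize(cv2.imread("pics/f1.png")[180:310,110:220],(300,400),interpolation=cv2.INTER_CUBIC)
cv2.imwrite("pics/f.png",np.hstack([a,b]))
```

```text
err [-0.2  1.   0.6]
(False, array([-0.5, -0.3, -0.6]))
(False, array([0.1, 0. , 0.1]))
down t16.0 [461.9 360.5  14.9] open 0.179 F 58.6 cf [ 0.4  0.  -0.2]
open t16.3 [462.1 360.6  15.1] open 0.453 F 0.0 cf [-0.2 -0.2 -0.3]
up t16.9 [461.7 360.4 104.5] open 0.451 F 0.0 cf [-0.   0.7  0.3]
(False, array([-0.4,  0.2, -0.4]))
picked t20.3 [448.2 -77.6  10.1] open 0.371 F 58.7 cf [-1.5  0.5  9.4]
lifted t20.9 [447.4 -77.4  98.7] open 0.372 F 59.4 cf [ 0.2  0.2 -0.3]
err [ 0.7 -1.5  0.9]
(False, array([-0.6,  0.1, -0.8]))
(False, array([-0.3,  0.3, -0.3]))
down t23.4 [ 575.  -334.9   16.3] open 0.373 F 59.6 cf [ 0.6 -0.6  0.8]
open t23.7 [ 574.6 -334.5   15.9] open 0.651 F 0.0 cf [ 0.6 -0.1 -0.7]
up t24.3 [ 574.4 -334.3  105.4] open 0.650 F 0.0 cf [-0.3  0.3 -0.8]
(False, array([-0.7,  0.1, -0.8]))
picked t27.1 [689.4 -74.5   8.7] open 0.254 F 59.1 cf [-0.5  0.4  6.6]
lifted t27.7 [688.  -74.3  96.5] open 0.254 F 58.8 cf [ 1.6  0.6 -1. ]
over t28.7 [ 494.6 -238.9  109.4] open 0.250 F 58.8 cf [-0.  -0.9 -0.4]
```

View pics/f.png

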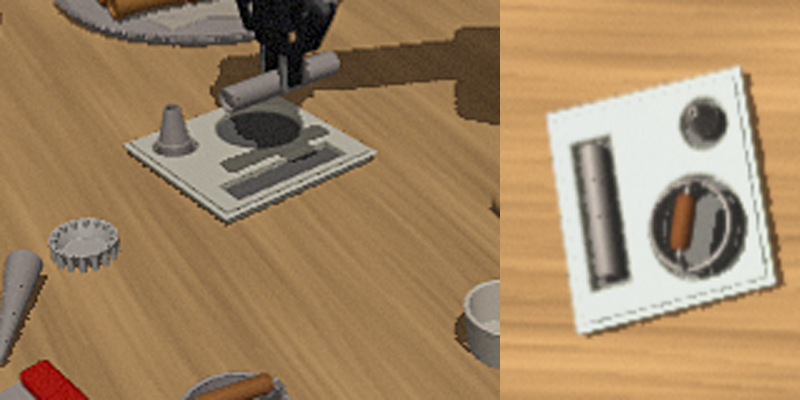

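The small tray is complete (right crop), the wide nozzle is seated, and the long tube is held in line with its recess. I'll place the tube, then do the cutter.

Run:
```python
from h import *
x,y=tray("L",0,58)
place(x,y,15.5,T["L"][2],0.5)
pick(691,70,33,np.radians(2.2),0.5,hi=80)
x,y=tray("L",-35,-28)
go(x,y,125,T["L"][2]); rep("over")
a=cv2.resize(imaging.capture("scene")[80:240,200:400],(750,600),interpolation=cv2.INTER_CUBIC)
cv2.imwrite("pics/g.png",a)
```

```text
err [-0.3 -0.8  0.7]
(False, array([-0.5,  0.3, -0.5]))
(False, array([ 0.1, -0.1,  0.1]))
down t30.3 [ 494.1 -239.2   15.4] open 0.255 F 58.8 cf [-0.6 -0.4 -1. ]
open t30.6 [ 494.3 -239.4   15.6] open 0.502 F 0.0 cf [-0.5 -0.7 -0.5]
up t31.2 [ 493.9 -239.1  105. ] open 0.501 F 0.0 cf [0.1 0.4 0.7]
(False, array([-0.6, -0. , -0.7]))
picked t34.1 [691.9  70.   34.2] open 0.162 F 58.3 cf [-0.5 -0.   4.2]
lifted t34.7 [690.4  70.  112.1] open 0.164 F 58.1 cf [-0.6  0.2 -1.2]
over t36.3 [ 478.4 -330.   124.8] open 0.162 F 58.1 cf [ 0.3 -0.7 -1. ]
```

View pics/g.png

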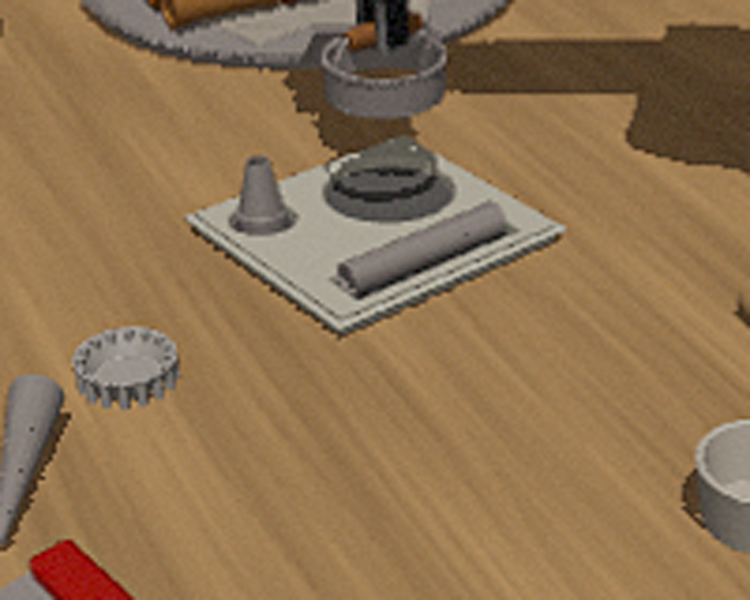

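The long tube is seated, and the cutter hangs level over its recess. I'll lower it and check everything.

Run:
```python
from h import *
x,y=tray("L",-35,-28)
place(x,y,39.5,T["L"][2],0.4,hi=80)
go(450,60,300,0.0)
bot.dwell(0.3)
t=imaging.capture("scene")
a=cv2.resize(t[100:180,240:360],(600,400),interpolation=cv2.INTER_CUBIC)
im=imaging.capture("top");cv2.imwrite("pics/top9.png",im)
b=im[170:310]; 
cv2.imwrite("pics/z.png",np.vstack([cv2.resize(b,(800,175)),np.hstack([a,cv2.resize(t[250:350,410:540],(200,154)).repeat(1,0) if 0 else cv2.copyMakeBorder(cv2.resize(t[250:350,410:540],(200,154)),0,246,0,0,cv2.BORDER_CONSTANT)])]))
rep("end")
```

```text
err [-0.  -0.8  0.6]
(False, array([-0.4,  0.4, -0.5]))
(True, array([-0.5,  0.5, -0.7]))
down t37.8 [ 478.3 -331.2   40.2] open 0.158 F 58.8 cf [-0.4  0.3  5.1]
open t38.1 [ 477.4 -330.4   39. ] open 0.401 F 0.0 cf [-0.7  0.3 -0.2]
up t38.6 [ 477.6 -330.5  119. ] open 0.400 F 0.0 cf [ 0.1  0.2 -0.2]
end t40.6 [450.1  59.7 299.8] open 0.396 F 0.0 cf [0.2 0.  0. ]
```

View pics/z.png

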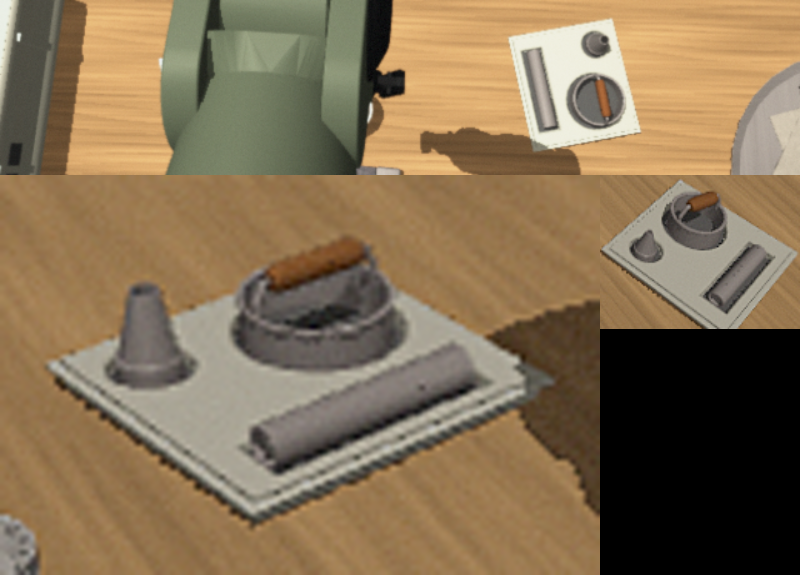

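All five parts sit in their recesses, the small cutter is in place, and the cutter touched down at floor height. Nothing is touching the robot, so I'll hand in.

```bash
python3 -c "
from bench import bot
print(bot.sign_off())"
```

```text
the job is handed in; nothing more can be done
None
```

Both sets are made up in their trays and the job is handed in at about 41 s of the 128 s allowed; the last pictures showed everything seated, but hand-in returned no verdict and the arm hid the ramekin in the last top view.

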